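Weigh out a customer's snack pails

TASK

Someone left a mug on the scale: stand it fully on the cork coaster. Then weigh out the customer's order: lift snack pails off their hooks and stand them upright on the scale's pan, gently and without ever pushing the pan down to its stop, until the pointer rests in the green band; leave the pails you do not need hanging on the hooks. Do not disturb the sugar jar, the napkin box or the plant, and have the mug still on its coaster at the end.

Things in the scene. Friction and masses are not known exactly. Their poses are not given: they have to be found in the camera images.
- pail0: lidded zinc snack pail, 118 mm tall, yellow lid 63 mm wide with its top 60 mm up, foot 52 mm wide; 110 to 205 g. Over the lid a rigid U-shaped bail of 8 mm wire in its y-z plane, 36 mm wide outside along y (20 mm inside), top bar's underside 110 mm up: pinch the legs along y from above. Hangs at first with a hook running along x under the bar; may be absent. Origin: centre of underside.
- pail1: lidded zinc snack pail, 118 mm tall, yellow lid 63 mm wide with its top 60 mm up, foot 52 mm wide; 110 to 205 g. Over the lid a rigid U-shaped bail of 8 mm wire in its y-z plane, 36 mm wide outside along y (20 mm inside), top bar's underside 110 mm up: pinch the legs along y from above. Hangs at first with a hook running along x under the bar; may be absent. Origin: centre of underside.
- pail2: lidded zinc snack pail, 118 mm tall, yellow lid 63 mm wide with its top 60 mm up, foot 52 mm wide; 110 to 205 g. Over the lid a rigid U-shaped bail of 8 mm wire in its y-z plane, 36 mm wide outside along y (20 mm inside), top bar's underside 110 mm up: pinch the legs along y from above. Hangs at first with a hook running along x under the bar; may be absent. Origin: centre of underside.
- pail3: lidded zinc snack pail, 118 mm tall, yellow lid 63 mm wide with its top 60 mm up, foot 52 mm wide; 110 to 205 g. Over the lid a rigid U-shaped bail of 8 mm wire in its y-z plane, 36 mm wide outside along y (20 mm inside), top bar's underside 110 mm up: pinch the legs along y from above. Hangs at first with a hook running along x under the bar; may be absent. Origin: centre of underside.
- pail4: lidded zinc snack pail, 118 mm tall, yellow lid 63 mm wide with its top 60 mm up, foot 52 mm wide; 110 to 205 g. Over the lid a rigid U-shaped bail of 8 mm wire in its y-z plane, 36 mm wide outside along y (20 mm inside), top bar's underside 110 mm up: pinch the legs along y from above. Hangs at first with a hook running along x under the bar; may be absent. Origin: centre of underside.
- pail5: lidded zinc snack pail, 118 mm tall, yellow lid 63 mm wide with its top 60 mm up, foot 52 mm wide; 110 to 205 g. Over the lid a rigid U-shaped bail of 8 mm wire in its y-z plane, 36 mm wide outside along y (20 mm inside), top bar's underside 110 mm up: pinch the legs along y from above. Hangs at first with a hook running along x under the bar; may be absent. Origin: centre of underside.
- rack: fixed rack: wooden foot, dark crossbar along y 245 mm up between posts at y = -245 and 245 mm. Origin: on the counter under the crossbar's middle, z up. Six brass hooks (8 mm wire) point along -x.
- rack_dip (a point): middle of the row of hook dips, at rack x = -65 mm, 241 mm up; axes as the rack's. Hooks lie at y = -195, -117, -39, 39, 117, 195 mm from it. A hung bail's top bar rests in a dip (pail origin 131 mm above the counter). Past the dip the hook rises to a tip at x = -25 mm, top 18 mm above the dip: raise a pail 20 to 35 mm, then draw it along -x over 40 mm.
- scale: fixed white spring scale: square steel pan over a low base; at y = -111 to -165 mm a white column up to 212 mm high, whose +x face has black ticks, a green band under them and a red zone below; the pan's black pointer sinks along that face. Origin: on the counter under the pan's centre, z up.
- pan_top (a point): centre of the upper face of the scale's pan (190 x 190 mm, with a rim 8 mm high), 80 mm above the counter when empty; moves down with the pan; axes as the scale's.
- pan (a joint): how far the pan has sunk, m: 0 empty, stop at 0.060. Spring 200 N/m (4.9 mm per 100 g), damped, rests within a second. The pointer stands in the green band from 0.0196 to 0.0304 (400 to 620 g), in the red zone beyond that.
- mug: blue ceramic coffee mug, 64 mm outer diameter, 85 mm tall, handle at its own +y, about 250 g, standing on the scale's pan at the start. Origin: centre of its underside, z up.
- coaster: fixed round cork coaster, 120 mm diameter, 6 mm thick, on the counter. Origin: centre of its underside.
- sugar: glass sugar jar with steel cap, 64 mm diameter, 120 mm tall, not to be disturbed. Origin: centre of its underside.
- napkins: black napkin box, 100 x 130 mm, 64 mm tall, not to be disturbed. Origin: centre of its underside.
- plant: green plant in a white pot, 96 mm wide, about 160 mm tall, not to be disturbed. Origin: centre of its underside.
Things that resemble listed ones, but are neither listed nor needed, are in the scene too. Leave any pink or purple look-alike of the pail0 alone.

How it is judged:
By the outcome, as a careful person would: the job done as asked, in the order asked, and still so for the second after the job is handed in, with the robot touching nothing.
Of pail0, pail1, pail2, pail3, pail4, pail5 only 4 to 6 are there at a start; the rules pass over those that are not, and their reading is None.
At some moment in a run one of mug may be knocked a few centimetres aside while the robot is not near it.
It also fails if it takes over 210 s, if anything falls off the work surface, if the arm or the gripper's body presses on something with over 40 N, if the wrist force passes 120 N, or if a joint passes its speed limit or range.

ROBOT

A 6-joint arm with a two-finger parallel gripper is mounted at the origin on the work surface. World frame = base frame: x ahead of the robot, y to its left, z up, the work surface at z = 0. Lengths are in mm, angles in degrees, forces in N, time in s.
With the tool pointing down it reaches from about 350 to 850 mm from the base axis. Payload 8.1 kg.
Tool frame: the origin (TCP) lies at the very end of the fingers, on their centre line; the grasp point (between the pads) lies 19 mm behind it; z points along the fingers, y is the direction in which the jaws open and shut (so a half turn about z gives the same grasp; the last joint's range is limited). The gripper opens to 85 mm and grips with 20 to 120 N. Pads are 22 mm wide; open, the fingers measure 114 mm over their backs; the gripper's body (76 mm by 85 mm) begins 54 mm behind the grasp point. The pads swing forward as they close: fully open they stand 13 mm farther back than shut.
Start: joints at [-74.737, 7.471, 85.268, -0, 87.261, -4.893], TCP at [206.773, -563.25, 231.292] pointing down, gripper open.
Joint ranges: [-169.43, 169.43], [-51.17, 129.36], [1.28, 143.12], [-76.62, 256.62], [0, 156.53], [-152.29, 152.29]. Speed limits (degrees/s): [136.94, 136.94, 159.86, 180, 180, 180].

INTERFACE

Orientations are given as [roll, pitch, yaw] about the fixed x, y, z axes, in that order (R = Rz(yaw) Ry(pitch) Rx(roll)).
In Python, from bench import sensors, viewer, job gives the robot as it stands.
- The arm moves only by the shell command python3 -m pendant 'ROWS' [FORCE]. ROWS is JSON, one flat list of numbers, 5 for each row, row after row: the shift along the world's x, y, z in mm, then the turn about the world's z in rad, then the finger opening in mm, from 0 to 85.4. In form: [x, y, z, twist, hand, x, y, z, twist, hand, ...]. A call has 1 to 12 rows; each row shifts and turns the pose as measured when the row begins; what a row does not reach is not made up. A row lasts 1/12 s, in which the tool goes at most 41.7 mm and 7.16 degrees, less where a joint would pass 70% of its speed; a pose out of reach is approached as far as the arm can. A call with a gripper value outside its range is refused whole. The fingers move at their own pace and stop on an object; FORCE is the grip in N (left out, the last holds). Time passes only in rows, so rows that do not move let the fingers close. It gives the time, the measured TCP pose, the force and the opening at its end, in the units of the state.
- sensors.sense(): the state, without advancing time (a new reading comes with each control period).
- viewer.snapshot(name): name is "scene" or "top"; returns a dict with "frame" (420x560x3 uint8, blue, green, red), "z_map" (420x560 float32, mm along the optical axis (not along the pixel's ray), 0 where there is no reading), "fx", "fy", "cx", "cy" (pixels), "k1" (the pictures are not rectified: a ray, as slopes to the right and down, at radius r is drawn at 1 + k1 r^2 times it, then the intrinsics apply), "view" (4x4, takes a point from world to camera coordinates). Camera axes: x right, y down, z forward; pixel columns grow to the right and rows downward; lengths in mm; the calibration is good to about 2 mm. A picture is of the moment at which its call begins.
- job.hand_in(): hands the job in, once; it reports no verdict.
The state is a dict: "time": time; "joint_pos": joint angles; "qd": joint speeds; "joint_efforts": joint torques, N m; "tool_pos": TCP position; "tcp_rot": TCP orientation; "ft_force": force on the tool from outside, world axes, zero at the start; "wrist_torque": the same for the moment, N m; "finger_gap": finger opening in mm.
Only numpy, scipy, OpenCV 4.12 (cv2) and the standard library are available. Lean on these libraries where they do the work, as an engineer would, in place of code of your own. Each camera call takes 0.05 s, during which the arm holds its last target.

## Working session

There is one attempt and no reset: what is moved stays moved. The work goes in short steps, Python scripts to look and compute and a shell command to move; the robot and the scene stay as the last step left them, time stands still between calls to the robot, and variables do not carry over. Pictures are saved under pics/ and viewed, and the job is handed in when it is done.

```bash
ls; mkdir -p pics
cat > h.py <<'E'
import numpy as np, cv2
from bench import sensors, viewer, job
def snap(n,fn):
    s=viewer.snapshot(n); np.save(f'/tmp/{n}.npy',s,allow_pickle=True); cv2.imwrite('pics/'+fn,s['frame']); return s
def load(n): return np.load(f'/tmp/{n}.npy',allow_pickle=True).item()
def px2w(s,u,v,z=None,h=None):
    K=np.array([[s['fx'],0,s['cx']],[0,s['fy'],s['cy']],[0,0,1.]])
    p=cv2.undistortPoints(np.array([[[u,v]]],float),K,np.array([s['k1'],0,0,0.]))[0,0]
    V=np.array(s['view']);R=V[:3,:3];t=V[:3,3];c=-R.T@t;d=R.T@np.array([p[0],p[1],1])
    if h is not None: return c+d*(h-c[2])/d[2]
    if z is None: z=s['z_map'][int(v),int(u)]
    return c+d*z
def cloud(s):
    H,W=s['z_map'].shape;u,v=np.meshgrid(np.arange(W),np.arange(H))
    K=np.array([[s['fx'],0,s['cx']],[0,s['fy'],s['cy']],[0,0,1.]])
    p=cv2.undistortPoints(np.stack([u,v],-1).reshape(-1,1,2).astype(float),K,np.array([s['k1'],0,0,0.]))[:,0]
    V=np.array(s['view']);R=V[:3,:3];t=V[:3,3];c=-R.T@t
    P=np.c_[p,np.ones(len(p))]*s['z_map'].reshape(-1,1)
    return (P@R+c).reshape(H,W,3)
E
python3 - <<'E'
from h import *
for n in('scene','top'):
    s=snap(n,n+'0.png'); V=np.array(s['view']); print(n,s['fx'],s['k1'],-V[:3,:3].T@V[:3,3],V[:3,:3].round(2).tolist())
print(sensors.sense())
E
```

```text
pics
scene 392.4235928936459 -0.11657826054432512 [923.49121701 919.73815732 847.17737992] [[-0.92, 0.39, -0.02], [0.25, 0.55, -0.8], [-0.3, -0.74, -0.6]]
top 420.45730888016607 -0.08199565041616001 [ 439.27896585   95.07418575 1235.23912358] [[0.02, -1.0, 0.03], [-0.99, -0.03, -0.12], [0.12, -0.02, -0.99]]
{'time': 0.1, 'joint_pos': array([-7.47343054e+01,  7.50925750e+00,  8.53231276e+01, -9.36488534e-04,
        8.72605889e+01, -4.89315395e+00]), 'qd': array([-0.08029188, -0.16008338, -0.10180597,  0.05558858, -0.02986415,
       -0.00976655]), 'joint_efforts': array([ 3.33490334e-04, -5.70950246e+01, -5.01942730e+01, -2.16277126e-04,
        8.11291306e-03,  3.08096401e-05]), 'tool_pos': array([ 206.66049246, -562.76879801,  230.36436123]), 'tcp_rot': array([-1.79907285e+02, -6.99854438e-03,  2.01588884e+01]), 'ft_force': array([0.249724  , 0.1633266 , 0.56041313]), 'wrist_torque': array([0.01254065, 0.00749559, 0.04062686]), 'finger_gap': 85.87777962549062}
```

View pics/scene0.png

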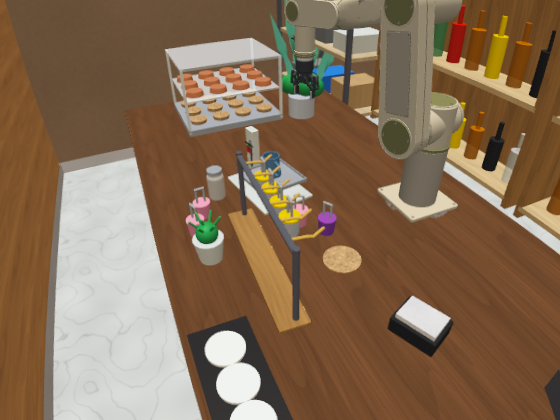

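View pics/top0.png

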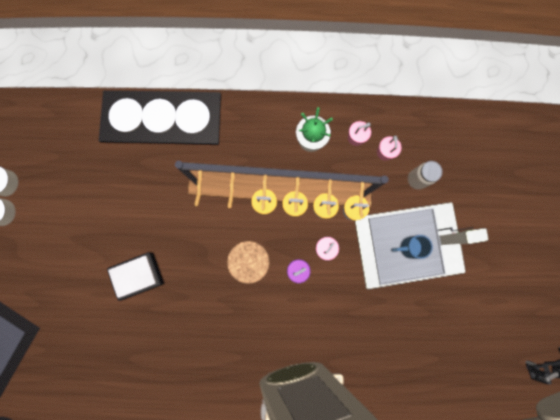

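Run:
```python
from h import *
s=load('top');f=s['frame']
c=cv2.resize(f[150:310,220:500],None,fx=2.85,fy=2.85,interpolation=cv2.INTER_CUBIC);cv2.imwrite('pics/topc.png',c)
t=load('scene');c=cv2.resize(t['frame'][115:285,180:370],None,fx=3.5,fy=3.5,interpolation=cv2.INTER_CUBIC);cv2.imwrite('pics/scc.png',c)
for nm,(u,v) in dict(coaster=(248,262),jar=(431,172),nap=(134,276),plantpot=(305,140),pink=(328,248),purple=(298,271),l0=(264,206),l1=(295,208),l2=(326,210),l3=(357,212),post1=(182,166),post2=(382,180)).items(): print(nm,px2w(s,u,v).round())
```

```text
coaster [422. 169.   6.]
jar [ 679. -330.  124.]
nap [376. 480.  62.]
plantpot [769.  15.  80.]
pink [466. -49. 115.]
purple [403.  30. 115.]
l0 [558. 121. 249.]
l1 [554.  48. 254.]
l2 [559. -33. 191.]
l3 [ 555. -111.  192.]
post1 [647. 317. 258.]
post2 [ 626. -158.  262.]
```

View pics/topc.png

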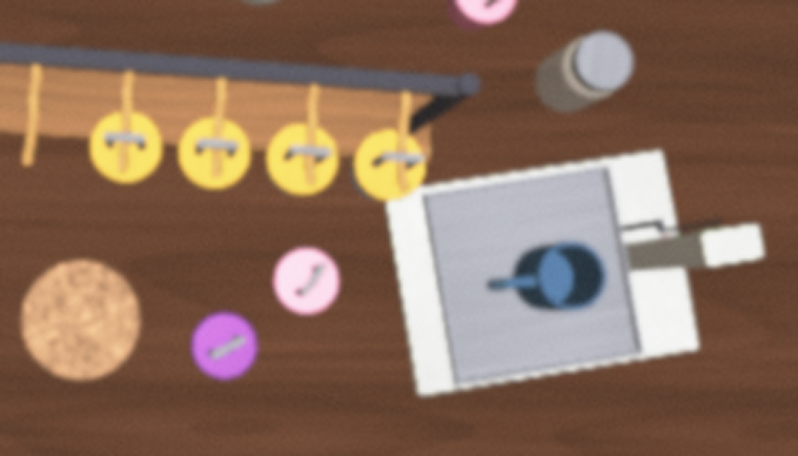

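View pics/scc.png

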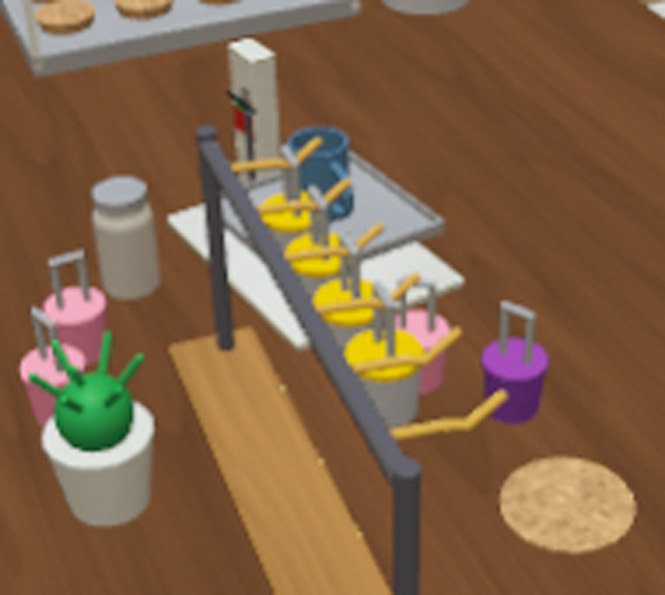

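```bash
cat >> h.py <<'E'
def masks(s):
    hsv=cv2.cvtColor(s['frame'],cv2.COLOR_BGR2HSV);return hsv
def circ(P):
    A=np.c_[2*P[:,:2],np.ones(len(P))];x=np.linalg.lstsq(A,(P[:,:2]**2).sum(1),rcond=None)[0];return x[0],x[1],np.sqrt(x[2]+x[0]**2+x[1]**2)
E
python3 - <<'E'
from h import *
for n in('top','scene'):
    s=load(n);C=cloud(s);h=masks(s);H,S,V=h[...,0],h[...,1],h[...,2]
    ok=s['z_map']>0
    Y=ok&(H>20)&(H<33)&(S>180)&(V>150)&(C[...,2]>150)&(C[...,2]<215)
    nl,L,st,ce=cv2.connectedComponentsWithStats(Y.astype(np.uint8))
    for i in range(1,nl):
        if st[i,4]>30:
            P=C[L==i]; 
            mc,mr=cv2.minEnclosingCircle(P[:,:2].astype(np.float32)); print(n,'lid',st[i,4],np.round(mc),round(mr),P[:,2].mean().round(),P.mean(0).round())
    B=ok&(H>95)&(H<118)&(S>110)&(C[...,2]>70)&(C[...,1]<0)&(C[...,0]<700)&(C[...,0]>300)
    P=C[B];print(n,'blue',len(P),P.min(0).round(),P.max(0).round())
    np.save(f'/tmp/blue_{n}.npy',P)
    z=P[:,2];
    for a in(70,90,110,130,145,155,165): 
        q=P[(z>=a-10)&(z<a+10)]
        if len(q)>10: print(a,len(q),q.mean(0).round(),q.min(0).round(),q.max(0).round(),np.round(circ(q)))
    # brass hooks above 225
    G=ok&(C[...,2]>60)&(C[...,2]<80)&(S<60)&(C[...,0]>350)&(C[...,0]<650)&(C[...,1]<-80)&(C[...,1]>-400)&(V>90)
    if n=='top':
        r=cv2.minAreaRect(C[G][:,:2].astype(np.float32));print('pan',r,np.median(C[G][:,2]))
    W=ok&(C[...,2]<60)&(C[...,2]>5)&(S<40)&(V>190)&(C[...,0]>350)&(C[...,0]<650)&(C[...,1]<-80)&(C[...,1]>-420)
    r=cv2.minAreaRect(C[W][:,:2].astype(np.float32));print('base',r,np.median(C[W][:,2]))
    K=ok&(C[...,2]>10)&(C[...,2]<50)&(C[...,0]>560)&(C[...,0]<720)&(C[...,1]>-200)&(C[...,1]<350)
E
```

```text
top blue 206 [ 448. -318.   70.] [ 501. -239.  157.]
70 129 [ 477. -301.   73.] [ 452. -318.   70.] [ 500. -288.   78.] [ 476. -302.   15.]
145 65 [ 470. -257.  147.] [ 448. -275.  135.] [ 498. -239.  155.] [ 472. -265.   17.]
155 45 [ 470. -262.  152.] [ 448. -275.  147.] [ 498. -255.  157.] [ 474. -283.   26.]
pan ((471.430908203125, -242.81593322753906), (189.2596435546875, 320.6290588378906), 9.759780883789062) 67.44157305260865
base ((480.90557861328125, -296.35906982421875), (209.4541473388672, 281.6534118652344), 9.830950736999512) 11.914460936838395
scene lid 63 [578. -95.] 21 190.0 [579. -92. 190.]
scene lid 63 [582. -14.] 21 190.0 [582. -11. 190.]
scene lid 41 [589.  31.] 18 191.0 [586.  34. 191.]
scene lid 55 [584.  66.] 18 189.0 [584.  69. 189.]
scene lid 66 [592. 113.] 19 191.0 [591. 115. 191.]
scene lid 36 [557. 122.] 16 191.0 [559. 125. 191.]
scene lid 51 [584. 145.] 21 189.0 [584. 150. 189.]
scene blue 157 [ 443. -317.   76.] [ 497. -219.  154.]
90 12 [ 469. -241.   92.] [ 460. -260.   85.] [ 473. -223.  100.] [ 457. -241.   17.]
110 16 [ 472. -244.  114.] [ 452. -266.  104.] [ 483. -219.  120.] [ 463. -242.   21.]
130 63 [ 471. -269.  133.] [ 447. -315.  120.] [ 497. -222.  140.] [ 469. -277.   30.]
145 91 [ 470. -276.  144.] [ 443. -317.  135.] [ 497. -229.  154.] [ 474. -281.   31.]
155 40 [ 470. -281.  149.] [ 443. -316.  145.] [ 497. -250.  154.] [ 474. -285.   30.]
base ((480.53009033203125, -295.02490234375), (212.9442138671875, 281.5853576660156), 9.469965934753418) 12.876847194906873
```

Run:
```python
from h import *
s=load('top');q=lambda x,y,h:px2w(s,220+(x+.5)/2.85-.5,150+(y+.5)/2.85-.5,h=h)
pc=np.array([q(*a,75.) for a in((424,195),(607,168),(639,352),(457,386))]);print('pan',pc.round(),pc.mean(0).round(1),[round(float(np.linalg.norm(pc[i]-pc[i-1])))for i in range(4)])
e=(pc[0]+pc[3]-pc[1]-pc[2])[:2];print('yaw',np.degrees(np.arctan2(-e[0],e[1])))
L=np.array([q(*a,191.) for a in((126,147),(214,153),(302,159),(390,165))]);print('lids',L.round(1));
d=L[0]-L[3];print('rackyaw',np.degrees(np.arctan2(-d[0],d[1])))
print('bails',[q(*a,249.).round().tolist() for a in((125,139),(216,145),(308,153),(401,158))])
print('coaster',q(80,320,6).round(1),'post',q(470,84,258).round(), px2w(s,182,166,h=258).round())
print('mugrim',[q(*a,153.).round(1).tolist() for a in((604,275),(533,275),(556,242),(570,309),(490,285))])
print('hook1', [q(*a,250.).round().tolist() for a in((37,66),(28,162))])
C=cloud(s)
for u,v in((264,193),(295,200),(248,262)): print(s['frame'][v,u],C[v,u])
```

```text
pan [[ 552. -167.   75.]
 [ 584. -352.   75.]
 [ 403. -381.   75.]
 [ 367. -200.   75.]] [ 476.4 -274.9   75. ] [188, 187, 183, 185]
yaw 10.28834116578815
lids [[ 576.7  123.   191. ]
 [ 573.4   45.6  191. ]
 [ 570.1  -32.2  191. ]
 [ 566.8 -110.4  191. ]]
rackyaw -2.4373910462340223
bails [[576.0, 122.0, 249.0], [573.0, 47.0, 249.0], [568.0, -30.0, 249.0], [566.0, -108.0, 249.0]]
coaster [422.4 169.8   6. ] post [ 629. -165.  258.] [647. 317. 258.]
mugrim [[474.8, -317.1, 153.0], [473.6, -250.4, 153.0], [504.2, -272.2, 153.0], [443.2, -284.7, 153.0], [463.7, -210.3, 153.0]]
hook1 [[635.0, 198.0, 250.0], [554.0, 202.0, 250.0]]
[112 191 234] [589.77431491 121.91347727 242.71847732]
[189 190 193] [573.94464301  47.9297793  249.45172925]
[142 187 234] [422.33065014 169.01326639   6.03626657]
```

```bash
python3 -m pendant '[22,23,0,0.113,85, 22,23,0,0.113,85, 22,23,0,0.113,85, 22,23,0,0.113,85, 22,23,0,0.113,85, 22,23,0,0.113,85, 22,23,0,0.113,85, 22,23,0,0.113,85, 22,23,0,0.113,85, 22,23,0,0.113,85, 22,23,0,0.113,85, 22,23,0,0.113,85]' 40
```

```text
time: 1.1
tool_pos: [472.3, -274.6, 223.4]
tcp_rot: [-179.4, -0.1, 100.7]
ft_force: [0.4, -1.1, -0.1]
finger_gap: 85.0
```

```bash
python3 -m pendant '[0,0,0,0,85, 1,-6,0,-0.05,85, 0,0,0,0,85, 0,0,0,0,85]'
```

```text
time: 1.43
tool_pos: [476.9, -273.5, 221.4]
tcp_rot: [-179.3, -0.4, 98.7]
ft_force: [-0.1, -0.0, -0.3]
finger_gap: 84.7
```

```bash
python3 -m pendant '[-3,-11,0,0,85, 0,0,-10,0,85, 0,0,-10,0,85, 0,0,-10,0,85, 0,0,-10,0,85, 0,0,-5,0,85, 0,0,0,0,85]'
```

```text
time: 2.02
tool_pos: [470.2, -287.3, 169.5]
tcp_rot: [-179.2, -0.5, 98.5]
ft_force: [-0.5, -0.3, 0.5]
finger_gap: 85.2
```

```bash
python3 -m pendant '[3,2,-10,0,85, 0,0,-10,0,85, 0,0,-10,0,85, 0,0,-10,0,85, 0,0,-10,0,85, 0,0,-5,0,85, 0,0,0,0,85]'
python3 - <<'E'
from h import *
snap('scene','s1.png');s=snap('top','t1.png')
t=load('scene');cv2.imwrite('pics/s1c.png',cv2.resize(t['frame'][60:230,180:370],None,fx=3.5,fy=3.5,interpolation=cv2.INTER_CUBIC))
E
```

```text
time: 2.6
tool_pos: [473.1, -284.0, 107.6]
tcp_rot: [-179.1, -0.6, 98.6]
ft_force: [0.1, 0.0, -0.8]
finger_gap: 85.0
```

View pics/s1c.png

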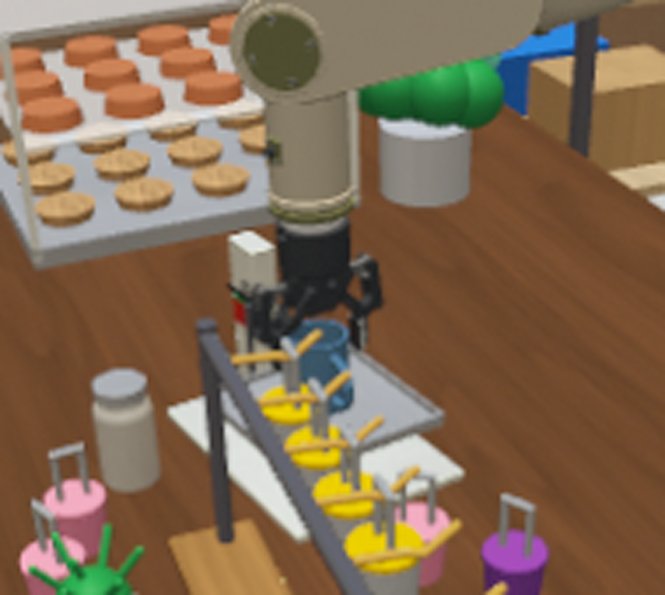

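The fingers straddle the mug, with the handle clear. Closing.

```bash
python3 -m pendant '[0,0,0,0,50, 0,0,0,0,50, 0,0,0,0,50, 0,0,0,0,50, 0,0,0,0,50, 0,0,0,0,50, 0,0,0,0,50, 0,0,0,0,50]' 40
```

```text
time: 3.37
tool_pos: [474.4, -285.1, 111.8]
tcp_rot: [-179.3, -0.4, 98.6]
ft_force: [-0.7, 1.1, -0.4]
finger_gap: 61.6
```

```bash
python3 -m pendant '[0,0,6,0,50, 0,0,10,0,50, 0,0,12,0,50, 0,0,12,0,50, 0,0,12,0,50, 0,0,12,0,50, 0,0,12,0,50, 0,0,12,0,50, 0,0,12,0,50, 0,0,3,0,50, 0,0,0,0,50]'
python3 - <<'E'
from h import *
t=snap('scene','s2.png');cv2.imwrite('pics/s2c.png',cv2.resize(t['frame'][60:230,180:370],None,fx=3.5,fy=3.5,interpolation=cv2.INTER_CUBIC))
E
```

```text
time: 4.28
tool_pos: [475.0, -285.6, 228.9]
tcp_rot: [-179.5, -0.2, 98.6]
ft_force: [1.4, -0.2, -2.2]
finger_gap: 62.1
```

View pics/s2c.png

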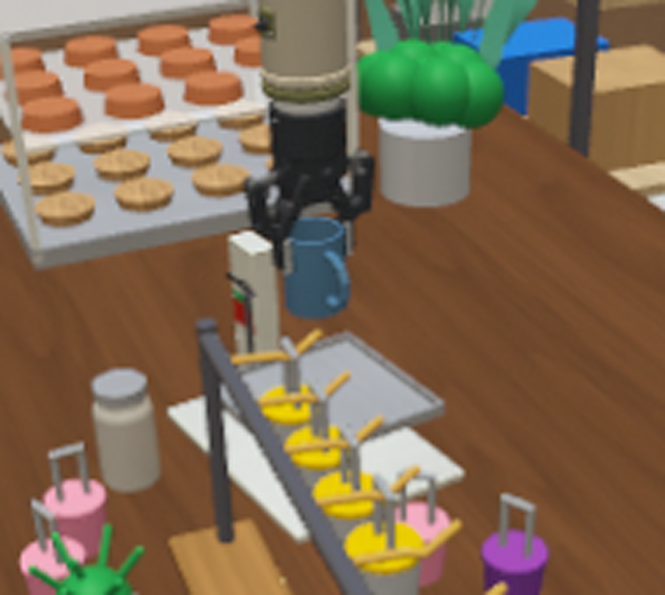

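```bash
python3 -m pendant '[-6,15,0,0,50, -8,25,0,0,50, -8,30,0,0,50, -8,35,0,0,50, -5,35,0,0,50, -5,35,0,0,50, 0,35,0,0,50, 0,35,0,0,50, 0,35,0,0,50, 0,35,0,0,50, 0,35,0,0,50, 0,30,0,0,50]'; python3 -m pendant '[0,20,0,0,50, 0,10,0,0,50, 0,0,0,0,50,0,0,0,0,50]'
```

```text
time: 5.33
tool_pos: [424.4, 104.6, 217.4]
tcp_rot: [-178.8, -0.4, 97.9]
ft_force: [0.6, -0.1, -2.5]
finger_gap: 61.8
time: 5.67
tool_pos: [420.8, 142.4, 213.7]
tcp_rot: [-178.4, -0.5, 98.4]
ft_force: [-0.0, -0.5, -3.7]
finger_gap: 61.5
```

```bash
python3 -m pendant '[1,15,-5,0,50, 0,10,-12,0,50, 0,2,-15,0,50, 0,0,-15,0,50, 0,0,-15,0,50, 0,0,-15,0,50, 0,0,-12,0,50, 0,0,-10,0,50, 0,0,-5,0,50, 0,0,0,0,50,0,0,0,0,50]'
python3 - <<'E'
from h import *
t=snap('scene','s3.png');cv2.imwrite('pics/s3c.png',cv2.resize(t['frame'][150:310,240:430],None,fx=3.5,fy=3.5,interpolation=cv2.INTER_CUBIC))
E
```

```text
time: 6.58
tool_pos: [419.1, 163.1, 96.6]
tcp_rot: [-178.0, -0.3, 98.0]
ft_force: [0.3, 0.7, -1.9]
finger_gap: 61.5
```

View pics/s3c.png

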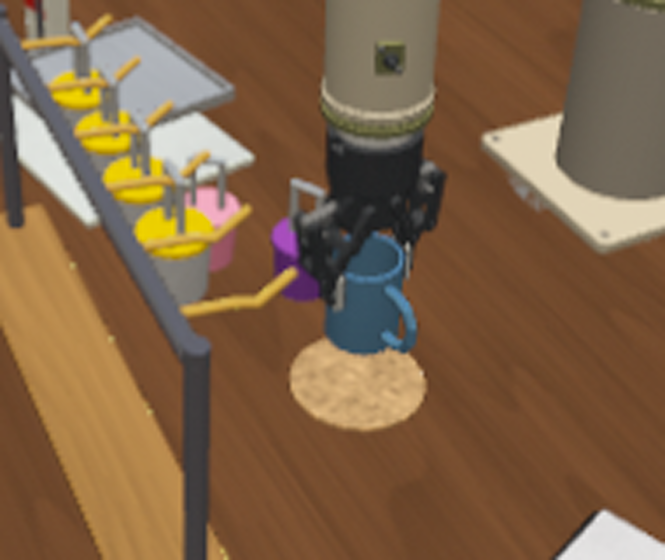

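```bash
python3 -m pendant '[2,4,-8,0,50, 1,3,-8,0,50, 0,0,-8,0,50, 0,0,-5,0,50, 0,0,-3,0,50, 0,0,-2,0,50, 0,0,0,0,50]'
```

```text
time: 7.22
tool_pos: [424.6, 171.7, 61.6]
tcp_rot: [-178.3, -0.3, 98.0]
ft_force: [0.5, -0.6, -3.1]
finger_gap: 61.8
```

```bash
python3 -m pendant '[0,1,-4,0,50, 0,0,-2,0,50, 0,0,-1,0,50,0,0,-1,0,50]'
```

```text
time: 7.55
tool_pos: [425.0, 172.8, 53.4]
tcp_rot: [-178.3, -0.3, 98.0]
ft_force: [0.1, 0.5, -3.3]
finger_gap: 61.9
```

```bash
python3 -m pendant '[0,-1,-2,0,50, 0,0,-1,0,50, 0,0,-1,0,50]'; python3 -m pendant '[0,0,-1,0,50, 0,0,-1,0,50]'
```

```text
time: 7.8
tool_pos: [425.3, 171.8, 50.1]
tcp_rot: [-178.3, -0.3, 98.0]
ft_force: [-8.8, -2.1, 17.7]
finger_gap: 61.8
time: 7.97
tool_pos: [425.3, 171.9, 50.1]
tcp_rot: [-178.3, -0.3, 98.0]
ft_force: [-6.7, -1.4, 9.1]
finger_gap: 61.5
```

Contact. Release and rise.

```bash
python3 -m pendant '[0,0,1,0,66, 0,0,0,0,75, 0,0,0,0,84, 0,0,0,0,84, 0,0,0,0,84, 0,0,0,0,84, 0,0,2,0,84]';  python3 -m pendant '[0,0,5,0,84, 0,0,15,0,84, 0,0,20,0,84, 0,0,20,0,84, 0,0,25,0,84, 0,0,25,0,84, 0,0,25,0,84, 0,0,25,0,84, 0,0,25,0,84, 0,0,25,0,60, 0,0,20,0,50, 0,0,10,0,50]'
python3 - <<'E'
from h import *
t=snap('scene','s4.png');cv2.imwrite('pics/s4c.png',cv2.resize(t['frame'][150:310,240:430],None,fx=3.5,fy=3.5,interpolation=cv2.INTER_CUBIC))
E
```

```text
time: 8.55
tool_pos: [427.1, 172.2, 54.7]
tcp_rot: [-178.5, -0.3, 98.0]
ft_force: [-0.8, 0.5, -0.9]
finger_gap: 84.0
time: 9.55
tool_pos: [420.8, 170.5, 306.4]
tcp_rot: [-178.1, -0.3, 98.0]
ft_force: [0.4, -0.5, 0.6]
finger_gap: 50.3
```

View pics/s4c.png

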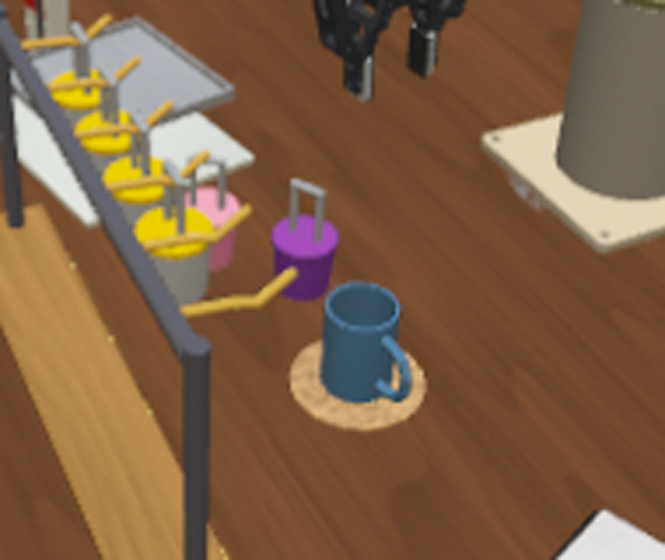

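```bash
python3 -m pendant '[8,-17,1,-0.11,52, 9,-17,1,-0.11,52, 9,-17,1,-0.11,52, 9,-17,1,-0.11,52, 9,-17,1,-0.11,52, 9,-17,1,-0.11,52, 9,-17,1,-0.11,52, 9,-17,1,-0.11,52, 9,-17,1,-0.11,52, 9,-17,1,-0.11,52, 9,-17,1,-0.11,52, 9,-17,1,-0.11,52]';python3 -m pendant '[9,-17,1,-0.11,52, 9,-17,1,-0.11,52, 9,-17,1,-0.11,52, 5,-13,1,-0.08,52, 0,0,0,0,52,0,0,0,0,52]'
python3 - <<'E'
from h import *
t=snap('scene','s5.png');cv2.imwrite('pics/s5c.png',cv2.resize(t['frame'][115:285,180:370],None,fx=3.5,fy=3.5,interpolation=cv2.INTER_CUBIC))
s=snap('top','t5.png')
E
```

```text
time: 10.6
tool_pos: [527.2, -39.3, 307.4]
tcp_rot: [-177.7, 0.2, 19.3]
ft_force: [0.5, 0.6, 0.4]
finger_gap: 51.7
time: 11.1
tool_pos: [558.5, -109.7, 301.1]
tcp_rot: [-177.5, 0.9, -5.9]
ft_force: [-0.8, 0.6, -0.8]
finger_gap: 51.8
```

View pics/s5c.png

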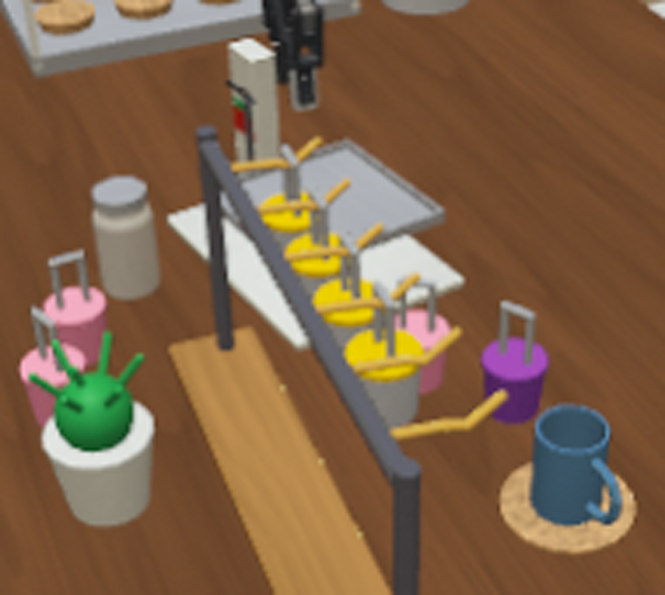

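```bash
python3 -m pendant '[8,0,-4,0.06,52, 0,0,-12,0,52, 0,0,-12,0,52, 0,0,0,0,52, 0,0,0,0,52]'
python3 - <<'E'
from h import *
s=snap('top','t5.png');C=cloud(s)
cv2.imwrite('pics/t5c.png',cv2.resize(s['frame'][150:310,220:500],None,fx=2.85,fy=2.85,interpolation=cv2.INTER_CUBIC))
m=(C[...,0]>500)&(C[...,0]<640)&(C[...,1]>-160)&(C[...,1]<-60)&(C[...,2]>238)&(C[...,2]<262)
S=masks(s)[...,1]
for yc in(-110,-32,46,123):
    m=(C[...,0]>530)&(C[...,0]<610)&(abs(C[...,1]-yc)<30)&(C[...,2]>238)&(C[...,2]<262)&(S<70)
    print(yc,m.sum(),C[m].mean(0).round(1) if m.any() else'')
E
```

```text
time: 11.62
tool_pos: [564.9, -105.1, 270.2]
tcp_rot: [-177.5, 1.0, -1.9]
ft_force: [-0.6, 0.1, 0.5]
finger_gap: 51.9
-110 0 
-32 38 [570.5 -31.2 247.7]
46 40 [573.7  46.7 248. ]
123 38 [576.9 122.9 247.8]
```

View pics/t5c.png

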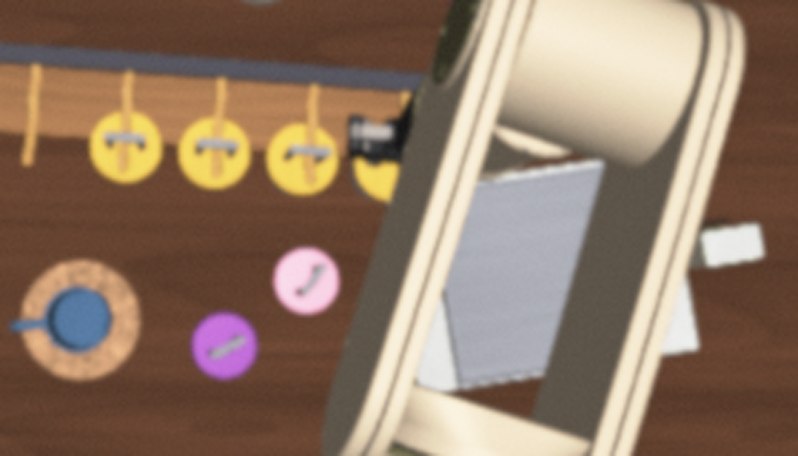

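```bash
python3 -m pendant '[2,-4,0,0,52, 0,0,-8,0,52, 0,0,-10,0,52, 0,0,0,0,52]'
python3 - <<'E'
from h import *
s=load('top')
s0=None
E
```

```text
time: 12.0
tool_pos: [567.1, -109.4, 251.7]
tcp_rot: [-177.5, 0.9, -2.0]
ft_force: [-0.1, -0.1, -0.9]
finger_gap: 52.4
```

```bash
python3 -m pendant '[0,0,-8,0,52, 0,0,-8,0,52, 0,0,-8,0,52, 0,0,-8,0,52, 0,0,-5,0,52, 0,0,0,0,52]'
python3 - <<'E'
from h import *
t=snap('scene','s6.png');cv2.imwrite('pics/s6c.png',cv2.resize(t['frame'][130:230,200:310],None,fx=6,fy=6,interpolation=cv2.INTER_CUBIC))
E
```

```text
time: 12.5
tool_pos: [566.3, -109.4, 209.4]
tcp_rot: [-177.5, 1.0, -2.0]
ft_force: [-0.4, -0.0, -0.2]
finger_gap: 52.4
```

View pics/s6c.png

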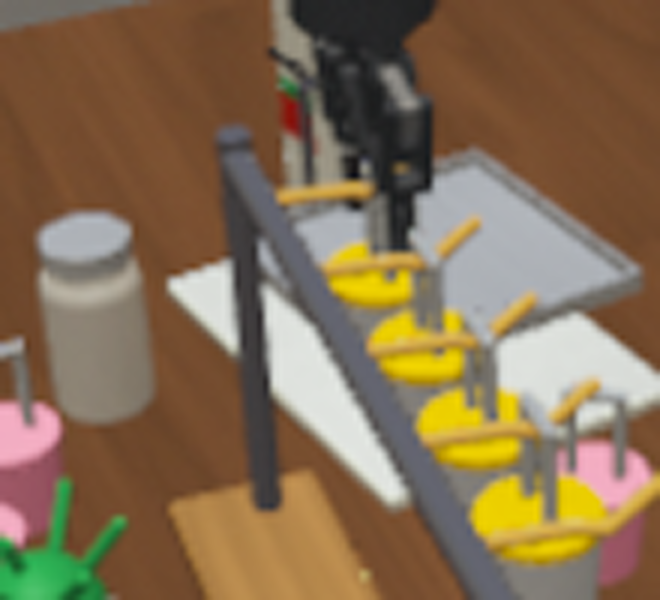

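```bash
python3 -m pendant '[0,0,0,0,20, 0,0,0,0,20, 0,0,0,0,20, 0,0,0,0,20, 0,0,0,0,20, 0,0,0,0,20]' 40; python3 -m pendant '[0,0,4,0,20, 0,0,5,0,20, 0,0,6,0,20, 0,0,6,0,20, 0,0,5,0,20, 0,0,2,0,20, 0,0,0,0,20]'
```

```text
time: 13.05
tool_pos: [567.0, -109.6, 211.2]
tcp_rot: [-177.5, 0.9, -2.0]
ft_force: [-0.6, 0.2, -1.2]
finger_gap: 34.9
time: 13.63
tool_pos: [567.4, -109.7, 243.5]
tcp_rot: [-177.5, 0.8, -2.0]
ft_force: [0.4, -0.1, -1.3]
finger_gap: 35.1
```

```bash
python3 -m pendant '[-6,0,0,0,20, -8,0,0,0,20, -8,0,0,0,20, -8,0,0,0,20, -8,0,0,0,20, -8,0,0,0,20, -8,0,0,0,20, -6,0,0,0,20, 0,0,0,0,20]'
python3 - <<'E'
from h import *
t=snap('scene','s7.png');cv2.imwrite('pics/s7c.png',cv2.resize(t['frame'][110:250,200:350],None,fx=4,fy=4,interpolation=cv2.INTER_CUBIC))
print(sensors.sense()['ft_force'])
E
```

```text
time: 14.38
tool_pos: [499.4, -109.4, 242.4]
tcp_rot: [-177.5, 0.9, -2.0]
ft_force: [-0.3, -0.3, -2.2]
finger_gap: 34.7
[-0.38539285  0.4787688  -0.72937204]
```

View pics/s7c.png

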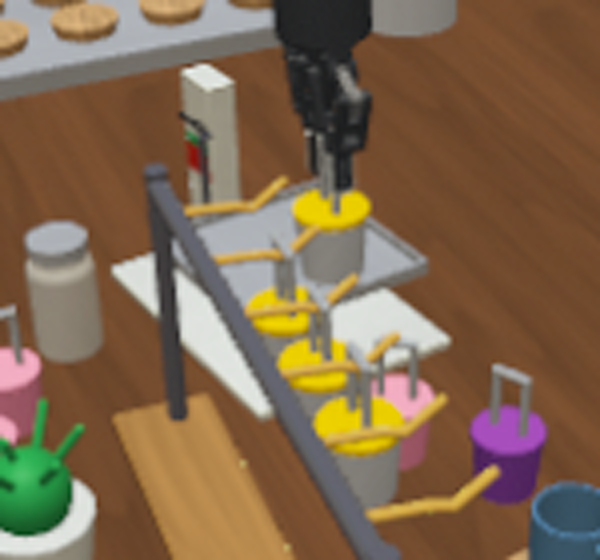

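```bash
python3 -m pendant '[2,-12,0,0.02,20, 2,-18,0,0.02,20, 2,-20,0,0.02,20, 2,-20,0,0.025,20, 3,-20,0,0.025,20, 3,-20,0,0.025,20, 3,-20,0,0.02,20, 3,-20,0,0.02,20, 3,-18,0,0.02,20, 2,-12,0,0.02,20, 0,-6,0,0,20, 0,0,0,0,20]';python3 -m pendant '[0,0,0,0,20, 0,0,0,0,20]'
```

```text
time: 15.43
tool_pos: [528.3, -304.1, 242.2]
tcp_rot: [-177.5, 0.6, 11.0]
ft_force: [1.0, 0.3, -1.7]
finger_gap: 34.9
time: 15.6
tool_pos: [528.3, -303.5, 241.8]
tcp_rot: [-177.5, 0.6, 10.9]
ft_force: [-0.1, 0.6, -1.0]
finger_gap: 34.9
```

```bash
python3 -m pendant '[-3,-5,-4,0,20, 0,0,-10,0,20, 0,0,-10,0,20, 0,0,-10,0,20, 0,0,-10,0,20, 0,0,-10,0,20, 0,0,-6,0,20, 0,0,-3,0,20, 0,0,0,0,20, 0,0,0,0,20]'
```

```text
time: 16.43
tool_pos: [523.8, -304.4, 169.6]
tcp_rot: [-177.3, 0.8, 11.1]
ft_force: [0.2, -0.1, -1.4]
finger_gap: 34.4
```

```bash
python3 -m pendant '[0,-2,-3,0,20, 0,0,-2,0,20, 0,0,-2,0,20, 0,0,0,0,20, 0,0,0,0,20]'
python3 - <<'E'
from h import *
t=snap('scene','s8.png');cv2.imwrite('pics/s8c.png',cv2.resize(t['frame'][110:220,220:340],None,fx=5,fy=5,interpolation=cv2.INTER_CUBIC))
E
```

```text
time: 16.85
tool_pos: [524.9, -307.6, 163.9]
tcp_rot: [-177.4, 0.6, 11.1]
ft_force: [0.4, 0.2, -2.2]
finger_gap: 34.8
```

View pics/s8c.png

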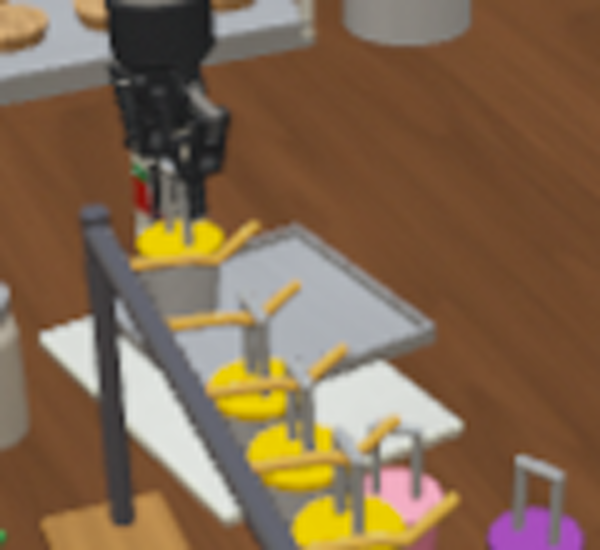

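```bash
python3 -m pendant '[0,0,-2,0,20, 0,0,-2,0,20, 0,0,-2,0,20, 0,0,0,0,20, 0,0,0,0,20]';python3 -m pendant '[0,0,-2,0,20, 0,0,-2,0,20, 0,0,-1,0,20, 0,0,0,0,20, 0,0,0,0,20]'
```

```text
time: 17.32
tool_pos: [525.3, -307.8, 158.1]
tcp_rot: [-177.5, 0.6, 11.1]
ft_force: [0.6, -0.9, -1.6]
finger_gap: 34.8
time: 17.73
tool_pos: [525.4, -307.8, 153.1]
tcp_rot: [-177.5, 0.6, 11.1]
ft_force: [-0.1, -0.2, -0.1]
finger_gap: 34.9
```

```bash
python3 -m pendant '[0,0,0,0,37, 0,0,0,0,40, 0,0,0,0,44, 0,0,0,0,50, 0,0,0,0,50, 0,0,0,0,50]';python3 -m pendant '[0,0,5,0,50, 0,0,8,0,50, 0,0,12,0,50, 0,0,15,0,50, 0,0,15,0,50, 0,0,15,0,50, 0,0,15,0,50, 0,0,15,0,50, 0,0,15,0,50, 0,0,15,0,50, 0,0,5,0,50]';python3 - <<'E'
from h import *
t=snap('scene','s9.png');cv2.imwrite('pics/s9c.png',cv2.resize(t['frame'][110:220,220:340],None,fx=5,fy=5,interpolation=cv2.INTER_CUBIC))
E
```

```text
time: 18.23
tool_pos: [525.8, -308.1, 153.7]
tcp_rot: [-177.5, 0.5, 11.1]
ft_force: [-0.3, -0.5, -0.6]
finger_gap: 49.7
time: 19.15
tool_pos: [525.1, -307.6, 305.2]
tcp_rot: [-177.7, 0.3, 11.1]
ft_force: [1.0, -0.7, 0.9]
finger_gap: 49.8
```

View pics/s9c.png

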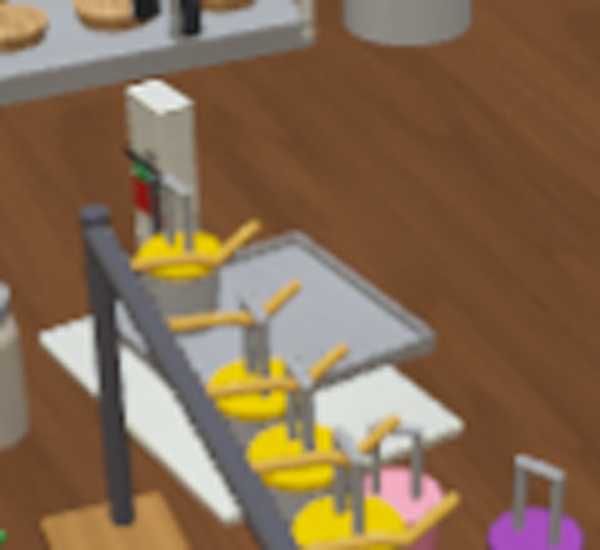

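```bash
cat >> h.py <<'E'
def panz(s):
    C=cloud(s);ex=np.array([.984,.178]);ey=np.array([-.178,.984]);d=C[...,:2]-[476,-275]
    a=d@ex;b=d@ey;hsv=masks(s)
    m=(abs(a)<80)&(abs(b)<80)&(C[...,2]>35)&(C[...,2]<90)&(s['z_map']>0)&(hsv[...,1]<70)
    z=C[...,2][m];hh,e=np.histogram(z,bins=np.arange(35,92,2));k=hh.argmax();c=e[k]+1
    return m.sum(),np.median(z[abs(z-c)<4]).round(2)
def base(s):
    C=cloud(s);ex=np.array([.984,.178]);ey=np.array([-.178,.984]);d=C[...,:2]-[476,-275]
    a=d@ex;b=d@ey;m=(abs(a)<100)&(b>98)&(b<130)&(C[...,2]<30)&(s['z_map']>0)&(masks(s)[...,2]>180)&(masks(s)[...,1]<40); return np.median(C[...,2][m])
E
python3 - <<'E'
from h import *
t=load('scene');print(panz(t),base(t))
s=snap('top','t9.png');print(panz(s),base(s));cv2.imwrite('pics/t9c.png',cv2.resize(s['frame'][150:310,220:500],None,fx=2.85,fy=2.85,interpolation=cv2.INTER_CUBIC))
E
```

```text
(np.int64(483), np.float64(74.12)) 12.697559986190072
(np.int64(2791), np.float64(73.42)) 11.801048149786538
```

View pics/t9c.png

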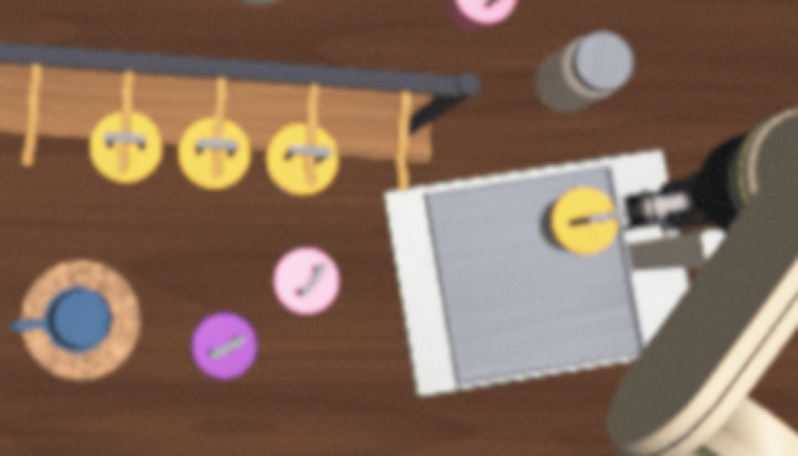

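```bash
python3 -m pendant '[0,15,0,-0.02,52, 4,25,1,-0.02,52, 4,28,1,-0.02,52, 5,28,1,-0.025,52, 5,28,1,-0.025,52, 5,28,1,-0.025,52, 5,28,1,-0.025,52, 5,28,1,-0.025,52, 5,28,1,-0.02,52, 4,20,1,-0.02,52, 0,8,0,0,52, 0,0,0,0,52]';python3 -m pendant '[0,0,0,0,52, 0,0,0,0,52]'
```

```text
time: 20.25
tool_pos: [560.8, -31.7, 298.4]
tcp_rot: [-177.3, 1.4, -2.7]
ft_force: [0.7, 0.7, 0.3]
finger_gap: 52.0
time: 20.42
tool_pos: [560.1, -32.4, 296.8]
tcp_rot: [-177.3, 1.6, -2.6]
ft_force: [-0.0, 0.7, 0.5]
finger_gap: 52.2
```

```bash
python3 -m pendant '[10,1,-2,0,52, 0,0,-10,0,52, 0,0,-10,0,52, 0,0,-10,0,52, 0,0,-5,0,52, 0,0,0,0,52, 0,0,0,0,52]'
```

```text
time: 21.0
tool_pos: [567.5, -37.9, 253.3]
tcp_rot: [-177.4, 1.8, -2.9]
ft_force: [0.1, -1.0, 0.1]
finger_gap: 52.1
```

```bash
python3 -m pendant '[3,6,0,0,52, 0,0,0,0,52, 0,0,0,0,52]'
```

```text
time: 21.25
tool_pos: [570.6, -31.5, 253.7]
tcp_rot: [-177.4, 1.8, -2.9]
ft_force: [0.0, -0.6, 0.2]
finger_gap: 51.7
```

```bash
python3 -m pendant '[0,0,-8,0,52, 0,0,-8,0,52, 0,0,-8,0,52, 0,0,-8,0,52, 0,0,-6,0,52, 0,0,0,0,52]';python3 -m pendant '[0,0,0,0,20, 0,0,0,0,20, 0,0,0,0,20, 0,0,0,0,20, 0,0,0,0,20, 0,0,0,0,20]' 40
```

```text
time: 21.75
tool_pos: [571.0, -30.9, 212.5]
tcp_rot: [-177.4, 1.7, -2.9]
ft_force: [0.1, -0.5, -0.6]
finger_gap: 52.1
time: 22.25
tool_pos: [570.6, -31.0, 212.1]
tcp_rot: [-177.4, 1.8, -2.9]
ft_force: [0.1, -0.0, -2.2]
finger_gap: 34.9
```

```bash
python3 -m pendant '[0,0,4,0,20, 0,0,5,0,20, 0,0,6,0,20, 0,0,6,0,20, 0,0,5,0,20, 0,0,2,0,20, 0,0,0,0,20]';python3 -m pendant '[-6,0,0,0,20, -8,0,0,0,20, -8,0,0,0,20, -8,0,0,0,20, -8,0,0,0,20, -8,0,0,0,20, -8,0,0,0,20, -6,0,0,0,20, 0,0,0,0,20]'
```

```text
time: 22.83
tool_pos: [571.0, -31.1, 244.2]
tcp_rot: [-177.4, 1.7, -2.9]
ft_force: [0.0, -0.6, -1.6]
finger_gap: 35.0
time: 23.58
tool_pos: [503.0, -30.9, 243.1]
tcp_rot: [-177.4, 1.8, -2.9]
ft_force: [-0.7, 0.3, -2.0]
finger_gap: 34.9
```

```bash
python3 -m pendant '[-8,-15,0,0.02,20, -8,-25,0,0.02,20, -8,-28,0,0.02,20, -8,-28,0,0.025,20, -8,-28,0,0.025,20, -8,-28,0,0.025,20, -8,-28,0,0.025,20, -5,-28,0,0.025,20, 0,-28,0,0.02,20, 0,-25,0,0.02,20, 0,-20,0,0,20, 0,-8,0,0,20]';python3 -m pendant '[0,0,0,0,20, 0,0,0,0,20]'
```

```text
time: 24.58
tool_pos: [437.4, -330.6, 245.0]
tcp_rot: [-177.5, 1.5, 11.0]
ft_force: [0.5, -1.1, -1.9]
finger_gap: 34.9
time: 24.75
tool_pos: [437.0, -332.0, 244.6]
tcp_rot: [-177.5, 1.5, 10.8]
ft_force: [0.6, 0.3, -2.1]
finger_gap: 34.7
```

```bash
python3 -m pendant '[4,7,-4,0,20, 1,1,-10,0,20, 0,0,-10,0,20, 0,0,-10,0,20, 0,0,-10,0,20, 0,0,-10,0,20, 0,0,-10,0,20, 0,0,-8,0,20, 0,0,-3,0,20, 0,0,0,0,20, 0,0,0,0,20]'
```

```text
time: 25.67
tool_pos: [442.4, -315.8, 158.7]
tcp_rot: [-177.2, 1.6, 11.1]
ft_force: [-0.1, 0.3, -1.5]
finger_gap: 35.3
```

```bash
python3 -m pendant '[0,-6,0,0,20, 0,0,-2,0,20, 0,0,-2,0,20, 0,0,0,0,20, 0,0,0,0,20]';python3 -m pendant '[0,0,-2,0,20, 0,0,-2,0,20, 0,0,-1,0,20, 0,0,0,0,20, 0,0,0,0,20]'
```

```text
time: 26.08
tool_pos: [443.4, -324.2, 156.7]
tcp_rot: [-177.4, 1.5, 11.1]
ft_force: [-0.3, 0.1, -2.3]
finger_gap: 34.7
time: 26.5
tool_pos: [443.8, -324.5, 152.0]
tcp_rot: [-177.5, 1.4, 11.1]
ft_force: [0.2, -1.1, -1.5]
finger_gap: 34.9
```

```bash
python3 -m pendant '[0,0,-2,0,20, 0,0,-2,0,20, 0,0,-1,0,20, 0,0,0,0,20, 0,0,0,0,20]'; python3 -m pendant '[0,0,0,0,37, 0,0,0,0,40, 0,0,0,0,44, 0,0,0,0,50, 0,0,0,0,50, 0,0,0,0,50]';python3 -m pendant '[0,0,5,0,50, 0,0,8,0,50, 0,0,12,0,50, 0,0,15,0,50, 0,0,15,0,50, 0,0,15,0,50, 0,0,15,0,50, 0,0,15,0,50, 0,0,15,0,50, 0,0,15,0,50, 0,0,5,0,50]';python3 - <<'E'
from h import *
t=snap('scene','s10.png');cv2.imwrite('pics/s10c.png',cv2.resize(t['frame'][110:220,220:340],None,fx=5,fy=5,interpolation=cv2.INTER_CUBIC))
print(panz(t))
s=snap('top','t10.png');print(panz(s),base(s));cv2.imwrite('pics/t10c.png',cv2.resize(s['frame'][150:310,220:500],None,fx=2.85,fy=2.85,interpolation=cv2.INTER_CUBIC))
E
```

```text
time: 26.92
tool_pos: [444.0, -324.6, 147.0]
tcp_rot: [-177.5, 1.4, 11.1]
ft_force: [0.2, 0.3, -0.0]
finger_gap: 34.7
time: 27.42
tool_pos: [444.4, -324.8, 147.6]
tcp_rot: [-177.6, 1.3, 11.1]
ft_force: [-0.2, 0.9, -0.1]
finger_gap: 50.1
time: 28.33
tool_pos: [443.7, -324.1, 299.0]
tcp_rot: [-177.8, 1.2, 11.1]
ft_force: [0.1, 0.3, 0.7]
finger_gap: 49.6
(np.int64(544), np.float64(65.85))
(np.int64(2390), np.float64(65.35)) 11.886269585568016
```

View pics/s10c.png

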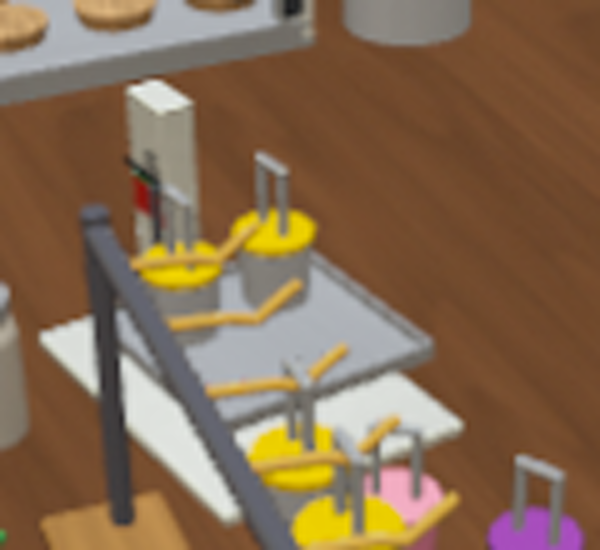

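View pics/t10c.png

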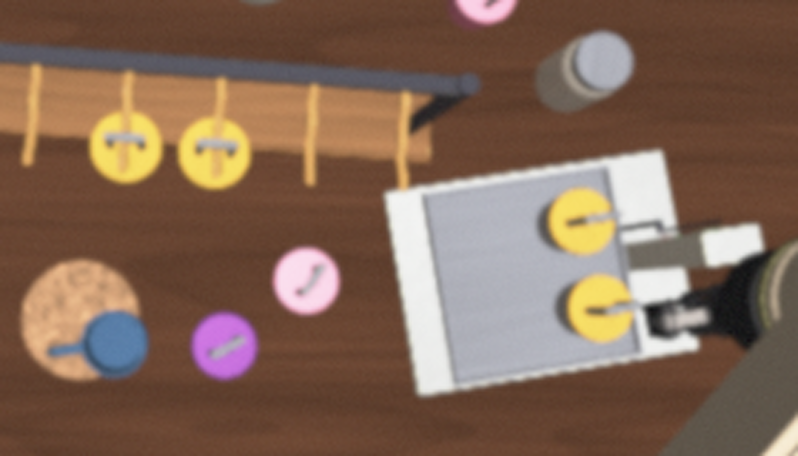

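Run:
```python
from h import *
t=load('scene');s=load('top')
cv2.imwrite('pics/s10d.png',cv2.resize(t['frame'][190:300,260:400],None,fx=5,fy=5,interpolation=cv2.INTER_CUBIC))
cv2.imwrite('pics/t10d.png',cv2.resize(s['frame'][220:300,215:325],None,fx=7,fy=7,interpolation=cv2.INTER_CUBIC))
for n,x in(('t',s),('s',t)):
    C=cloud(x);h=masks(x);m=(h[...,0]>95)&(h[...,0]<118)&(h[...,1]>110)&(C[...,1]>20)&(C[...,1]<220)&(C[...,0]<520)&(C[...,0]>300)&(C[...,2]>5)&(x['z_map']>0)
    P=C[m];print(n,len(P),P.min(0).round(),P.max(0).round())
    r=P[P[:,2]>82];print(len(r),np.round(circ(r),1),r.mean(0).round())
```

```text
t 300 [374. 104.   5.] [427. 161.  95.]
10 [401.6 132.2  28.4] [413. 114.  91.]
s 478 [372. 101.   8.] [436. 200.  95.]
97 [403.6 134.5  29.5] [407. 141.  88.]
```

View pics/s10d.png

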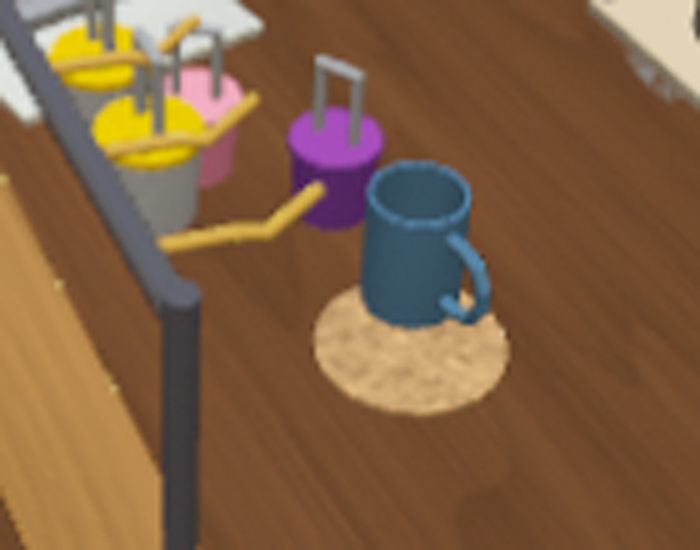

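View pics/t10d.png

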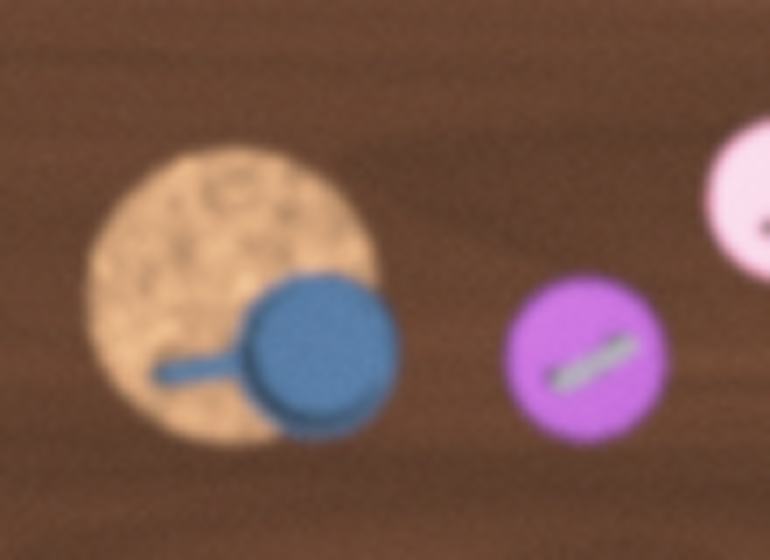

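Run:
```python
from h import *
s=load('top')
for p in((319,352),(243,352),(398,352),(319,272),(319,438),(155,373)): print(px2w(s,215+(p[0]+.5)/7-.5,220+(p[1]+.5)/7-.5,h=91.).round(1))
```

```text
[403.2 130.6  91. ]
[402.5 159.8  91. ]
[403.9 100.2  91. ]
[433.9 131.4  91. ]
[370.4 129.6  91. ]
[393.7 193.4  91. ]
```

```bash
python3 -m pendant '[-2,15,0,0.09,60, -3,28,0,0.1,70, -3,30,0,0.1,84, -3,30,0,0.1,84, -3,30,0,0.1,84, -3,30,0,0.1,84, -3,30,0,0.1,84, -3,30,0,0.1,84, -3,30,0,0.1,84, -3,30,0,0.1,84, -3,30,0,0.1,84, -3,30,0,0.1,84]';python3 -m pendant '[-3,30,0,0.1,84, -3,30,0,0.1,84, -2,20,0,0.1,84, 0,10,0,0.05,84, 0,0,0,0,84, 0,0,0,0,84]'
```

```text
time: 29.43
tool_pos: [398.8, 28.8, 283.2]
tcp_rot: [-176.8, 1.5, 81.7]
ft_force: [1.6, 0.2, -0.5]
finger_gap: 84.1
time: 29.93
tool_pos: [384.9, 128.3, 276.7]
tcp_rot: [-176.3, 1.4, 103.6]
ft_force: [-0.0, -0.5, -0.4]
finger_gap: 84.1
```

```bash
python3 -m pendant '[9,3,-10,-0.09,84, 9,0,-20,0,84, 0,0,-20,0,84, 0,0,-20,0,84, 0,0,-20,0,84, 0,0,-20,0,84, 0,0,-10,0,84, 0,0,-3,0,84, 0,0,0,0,84, 0,0,0,0,84]'
```

```text
time: 30.77
tool_pos: [402.9, 122.6, 146.3]
tcp_rot: [-176.1, 1.6, 96.7]
ft_force: [0.3, 0.6, -0.3]
finger_gap: 84.2
```

```bash
python3 -m pendant '[0,9,-5,0.02,84, 0,0,-10,0,84, 0,0,-5,0,84, 0,0,0,0,84, 0,0,0,0,84]'
```

```text
time: 31.18
tool_pos: [405.7, 133.1, 128.2]
tcp_rot: [-176.5, 1.6, 97.9]
ft_force: [-0.0, 0.1, -0.1]
finger_gap: 83.8
```

```bash
python3 -m pendant '[-3,-2,-5,0,84, 0,0,-10,0,84, 0,0,-12,0,84, 0,0,-12,0,84, 0,0,-12,0,84, 0,0,-10,0,84, 0,0,-5,0,84, 0,0,0,0,84]'
```

```text
time: 31.85
tool_pos: [402.0, 130.7, 56.9]
tcp_rot: [-176.6, 1.6, 97.9]
ft_force: [0.1, 0.2, 0.3]
finger_gap: 84.0
```

```bash
python3 -m pendant '[0,0,0,0,50, 0,0,0,0,50, 0,0,0,0,50, 0,0,0,0,50, 0,0,0,0,50, 0,0,0,0,50, 0,0,0,0,50, 0,0,0,0,50]' 40; python3 -m pendant '[0,0,4,0,50, 0,0,5,0,50, 0,0,6,0,50, 0,0,3,0,50, 0,0,0,0,50]'
python3 - <<'E'
from h import *
t=snap('scene','s11.png')
cv2.imwrite('pics/s11d.png',cv2.resize(t['frame'][170:300,260:400],None,fx=4.5,fy=4.5,interpolation=cv2.INTER_CUBIC))
E
```

```text
time: 32.52
tool_pos: [402.7, 130.8, 58.3]
tcp_rot: [-176.7, 1.6, 97.9]
ft_force: [-0.3, 0.1, -3.0]
finger_gap: 62.5
time: 32.93
tool_pos: [402.6, 130.7, 78.2]
tcp_rot: [-176.7, 1.6, 97.9]
ft_force: [0.5, 0.4, -3.2]
finger_gap: 62.0
```

View pics/s11d.png

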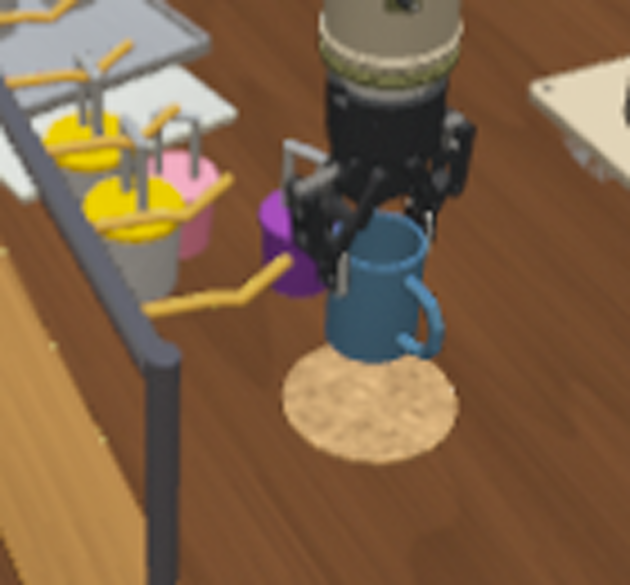

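```bash
python3 -m pendant '[4,8,0,0,50, 5,8,0,0,50, 5,8,0,0,50, 3,8,0,0,50, 2,6,0,0,50, 0,0,0,0,50, 0,0,0,0,50]'; python3 -m pendant '[0,0,-4,0,50, 0,0,-4,0,50, 0,0,-4,0,50, 0,0,-2,0,50, 0,0,0,0,50]'
```

```text
time: 33.57
tool_pos: [423.8, 174.0, 77.4]
tcp_rot: [-176.7, 1.5, 98.0]
ft_force: [0.2, -0.5, -2.5]
finger_gap: 62.4
time: 33.98
tool_pos: [422.7, 173.4, 61.1]
tcp_rot: [-176.6, 1.6, 98.0]
ft_force: [0.2, 0.7, -2.3]
finger_gap: 62.3
```

```bash
python3 -m pendant '[0,-3,-1,0,50, 0,0,-1,0,50, 0,0,-1,0,50]'; python3 -m pendant '[0,0,-1,0,50]'
```

```text
time: 34.23
tool_pos: [422.4, 169.6, 57.6]
tcp_rot: [-176.6, 1.6, 97.9]
ft_force: [-0.8, -0.0, -2.9]
finger_gap: 62.2
time: 34.32
tool_pos: [422.5, 169.6, 57.1]
tcp_rot: [-176.6, 1.6, 97.9]
ft_force: [-7.0, -1.4, 12.6]
finger_gap: 62.4
```

```bash
python3 -m pendant '[0,0,0,0,66, 0,0,0,0,75, 0,0,0,0,84, 0,0,0,0,84, 0,0,0,0,84, 0,0,0,0,84]';  python3 -m pendant '[0,0,5,0,84, 0,0,15,0,84, 0,0,20,0,84, 0,0,20,0,84, 0,0,25,0,84, 0,0,25,0,84, 0,0,25,0,84, 0,0,25,0,84, 0,0,25,0,84, 0,0,25,0,60, 0,0,20,0,50, 0,0,10,0,50]'
python3 - <<'E'
from h import *
t=snap('scene','s12.png');cv2.imwrite('pics/s12c.png',cv2.resize(t['frame'][150:310,240:430],None,fx=3.5,fy=3.5,interpolation=cv2.INTER_CUBIC))
print(panz(t))
E
```

```text
time: 34.82
tool_pos: [424.5, 170.1, 58.9]
tcp_rot: [-176.8, 1.5, 97.9]
ft_force: [0.6, -0.3, -0.0]
finger_gap: 84.3
time: 35.82
tool_pos: [418.2, 168.4, 309.9]
tcp_rot: [-176.4, 1.6, 97.9]
ft_force: [0.6, 0.1, 1.1]
finger_gap: 50.6
(np.int64(542), np.float64(66.06))
```

View pics/s12c.png

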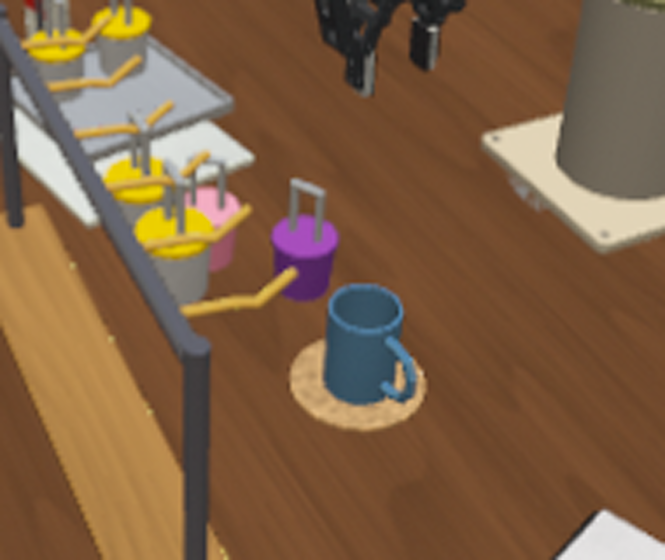

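```bash
python3 -m pendant '[9,-7,1,-0.11,52, 9,-7,1,-0.11,52, 9,-7,1,-0.11,52, 9,-7,1,-0.11,52, 9,-7,1,-0.11,52, 9,-7,1,-0.11,52, 9,-7,1,-0.11,52, 9,-7,1,-0.11,52, 9,-7,1,-0.11,52, 9,-7,1,-0.11,52, 9,-7,1,-0.11,52, 9,-7,1,-0.11,52]';python3 -m pendant '[9,-7,1,-0.11,52, 9,-7,1,-0.11,52, 9,-7,1,-0.1,52, 5,-4,1,-0.06,52, 0,0,0,0,52,0,0,0,0,52]'
```

```text
time: 36.87
tool_pos: [526.6, 82.1, 310.5]
tcp_rot: [-176.0, 2.3, 19.1]
ft_force: [0.4, 0.9, -0.9]
finger_gap: 52.3
time: 37.37
tool_pos: [558.5, 53.8, 304.6]
tcp_rot: [-176.0, 3.0, -4.2]
ft_force: [-0.6, -0.4, 1.6]
finger_gap: 52.1
```

```bash
python3 -m pendant '[12,-2,-5,0.03,52, 3,0,-10,0,52, 0,0,-10,0,52, 0,0,-10,0,52, 0,0,-5,0,52, 0,0,0,0,52, 0,0,0,0,52]'
```

```text
time: 37.95
tool_pos: [569.6, 54.0, 256.6]
tcp_rot: [-176.0, 3.5, -2.0]
ft_force: [0.8, -0.6, -0.5]
finger_gap: 52.0
```

```bash
python3 -m pendant '[4,-6,0,0,52, 0,0,0,0,52, 0,0,0,0,52]'
```

```text
time: 38.2
tool_pos: [573.8, 47.7, 257.4]
tcp_rot: [-176.0, 3.4, -2.0]
ft_force: [-0.1, 0.1, 0.5]
finger_gap: 52.0
```

```bash
python3 -m pendant '[0,0,-8,0,52, 0,0,-8,0,52, 0,0,-8,0,52, 0,0,-8,0,52, 0,0,-8,0,52, 0,0,-2,0,52, 0,0,0,0,52]'
python3 - <<'E'
from h import *
s=snap('top','t13.png');t=snap('scene','s13.png')
cv2.imwrite('pics/s13c.png',cv2.resize(t['frame'][130:260,220:350],None,fx=4.5,fy=4.5,interpolation=cv2.INTER_CUBIC))
E
```

```text
time: 38.78
tool_pos: [573.9, 47.3, 211.3]
tcp_rot: [-176.0, 3.3, -2.0]
ft_force: [0.5, 0.3, -0.6]
finger_gap: 51.9
```

View pics/s13c.png

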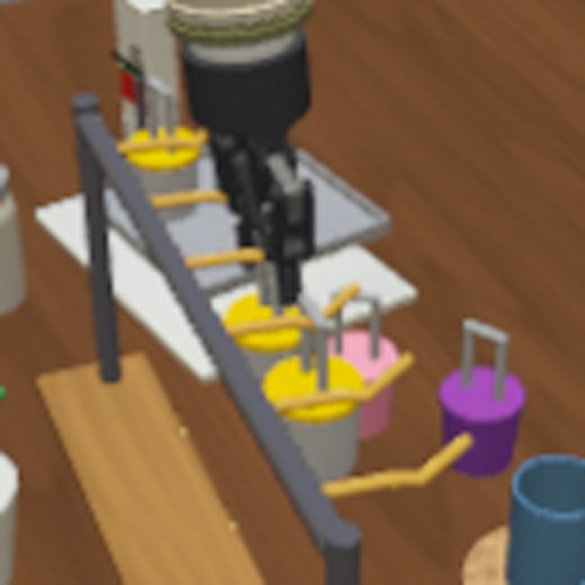

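Looks aligned; grip, lift, draw.

```bash
python3 -m pendant '[0,0,0,0,20, 0,0,0,0,20, 0,0,0,0,20, 0,0,0,0,20, 0,0,0,0,20, 0,0,0,0,20]' 40;  python3 -m pendant '[0,0,4,0,20, 0,0,5,0,20, 0,0,6,0,20, 0,0,6,0,20, 0,0,5,0,20, 0,0,2,0,20, 0,0,0,0,20]'
```

```text
time: 39.38
tool_pos: [575.0, 47.4, 213.7]
tcp_rot: [-176.0, 3.2, -2.0]
ft_force: [-0.1, 0.7, -2.1]
finger_gap: 35.1
time: 39.97
tool_pos: [575.2, 47.3, 245.6]
tcp_rot: [-176.0, 3.1, -2.0]
ft_force: [-0.3, -0.6, -1.7]
finger_gap: 35.4
```

```bash
python3 -m pendant '[-6,0,0,0,20, -8,0,0,0,20, -8,0,0,0,20, -8,0,0,0,20, -8,0,0,0,20, -8,0,0,0,20, -8,0,0,0,20, -6,0,0,0,20, 0,0,0,0,20]'
python3 - <<'E'
from h import *
t=snap('scene','s14.png')
cv2.imwrite('pics/s14c.png',cv2.resize(t['frame'][110:260,220:350],None,fx=4,fy=4,interpolation=cv2.INTER_CUBIC))
E
```

```text
time: 40.72
tool_pos: [507.0, 47.5, 244.3]
tcp_rot: [-176.0, 3.2, -2.0]
ft_force: [-0.2, 0.8, -2.2]
finger_gap: 34.7
```

View pics/s14c.png

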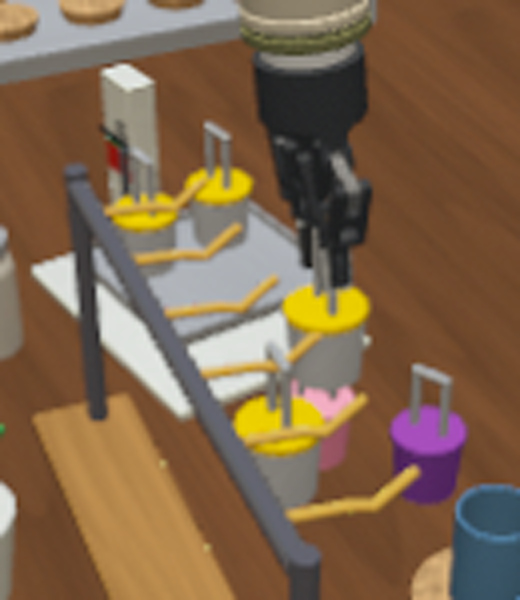

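```bash
python3 -m pendant '[-4,-15,0,0.02,20, -5,-25,0,0.02,20, -5,-28,0,0.02,20, -5,-28,0,0.02,20, -5,-28,0,0.02,20, -5,-28,0,0.02,20, -5,-28,0,0.02,20, -3,-28,0,0.02,20, -1,-25,0,0.02,20, 0,-20,0,0.02,20, 0,-10,0,0,20, 0,0,0,0,20]';python3 -m pendant '[0,0,0,0,20, 0,0,0,0,20]'
```

```text
time: 41.77
tool_pos: [468.3, -226.8, 245.3]
tcp_rot: [-176.0, 2.9, 10.2]
ft_force: [0.9, 0.2, -2.7]
finger_gap: 35.1
time: 41.93
tool_pos: [468.5, -226.1, 245.0]
tcp_rot: [-175.9, 2.9, 10.1]
ft_force: [-0.1, -0.0, -0.9]
finger_gap: 35.2
```

```bash
python3 -m pendant '[0,-7,-4,0,20, 0,-2,-10,0,20, 0,0,-10,0,20, 0,0,-10,0,20, 0,0,-10,0,20, 0,0,-10,0,20, 0,0,-10,0,20, 0,0,-10,0,20, 0,0,-5,0,20, 0,0,0,0,20, 0,0,0,0,20]'
```

```text
time: 42.85
tool_pos: [467.7, -229.8, 154.5]
tcp_rot: [-175.7, 3.1, 10.4]
ft_force: [1.3, -0.3, -0.8]
finger_gap: 35.0
```

```bash
python3 -m pendant '[0,-1,-2,0,20, 0,0,-2,0,20, 0,0,-2,0,20, 0,0,-2,0,20, 0,0,0,0,20, 0,0,0,0,20]';python3 -m pendant '[0,0,-2,0,20, 0,0,-2,0,20, 0,0,-1,0,20, 0,0,0,0,20, 0,0,0,0,20]';python3 - <<'E'
from h import *
t=snap('scene','s15.png')
cv2.imwrite('pics/s15c.png',cv2.resize(t['frame'][110:260,220:350],None,fx=4,fy=4,interpolation=cv2.INTER_CUBIC))
print(panz(t))
E
```

```text
time: 43.35
tool_pos: [469.1, -232.0, 148.1]
tcp_rot: [-175.9, 2.9, 10.4]
ft_force: [-0.1, -0.7, -1.3]
finger_gap: 35.3
time: 43.77
tool_pos: [469.5, -232.3, 143.5]
tcp_rot: [-175.9, 2.8, 10.4]
ft_force: [0.1, 0.4, -0.6]
finger_gap: 35.4
(np.int64(416), np.float64(61.83))
```

View pics/s15c.png

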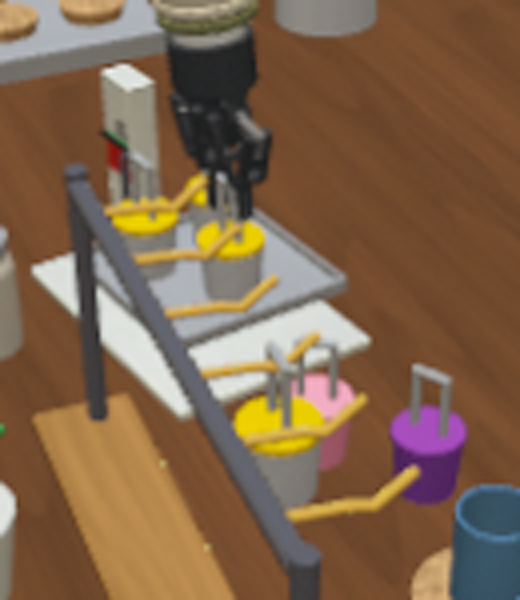

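Pan has sunk 4 mm more; a little further, then release.

```bash
python3 -m pendant '[0,0,-1,0,20, 0,0,-1,0,20, 0,0,0,0,20]'; python3 -m pendant '[0,0,0,0,37, 0,0,0,0,40, 0,0,0,0,44, 0,0,0,0,52, 0,0,0,0,52, 0,0,0,0,52]';python3 -m pendant '[0,0,5,0,52, 0,0,8,0,52, 0,0,12,0,52, 0,0,15,0,52, 0,0,15,0,52, 0,0,15,0,52, 0,0,15,0,52, 0,0,15,0,52, 0,0,15,0,52, 0,0,15,0,52, 0,0,5,0,52]';python3 -m pendant '[-10,-5,5,0,52, -15,-10,5,0,52, -20,-20,5,0,52, -20,-25,5,0,52, -20,-25,5,0,52, -20,-20,0,0,52, 0,0,0,0,52]'
python3 - <<'E'
from h import *
t=snap('scene','s16.png')
cv2.imwrite('pics/s16c.png',cv2.resize(t['frame'][110:290,220:380],None,fx=3.3,fy=3.3,interpolation=cv2.INTER_CUBIC))
cv2.imwrite('pics/s16p.png',cv2.resize(t['frame'][115:180,235:300],None,fx=9,fy=9,interpolation=cv2.INTER_CUBIC))
print(panz(t))
s=snap('top','t16.png');print(panz(s));cv2.imwrite('pics/t16c.png',cv2.resize(s['frame'][150:310,220:500],None,fx=2.85,fy=2.85,interpolation=cv2.INTER_CUBIC))
E
```

```text
time: 44.07
tool_pos: [469.6, -232.3, 141.6]
tcp_rot: [-175.9, 2.8, 10.4]
ft_force: [0.2, -0.1, -0.6]
finger_gap: 35.3
time: 44.57
tool_pos: [470.1, -232.6, 142.1]
tcp_rot: [-176.0, 2.8, 10.4]
ft_force: [0.4, 0.1, -0.3]
finger_gap: 52.1
time: 45.48
tool_pos: [469.3, -232.1, 293.5]
tcp_rot: [-176.1, 2.6, 10.4]
ft_force: [1.1, 0.7, 0.0]
finger_gap: 52.0
time: 46.07
tool_pos: [356.9, -340.3, 323.6]
tcp_rot: [-176.3, 2.5, 10.7]
ft_force: [-0.2, 0.0, -1.3]
finger_gap: 51.9
(np.int64(432), np.float64(58.49))
(np.int64(1910), np.float64(57.67))
```

View pics/s16c.png

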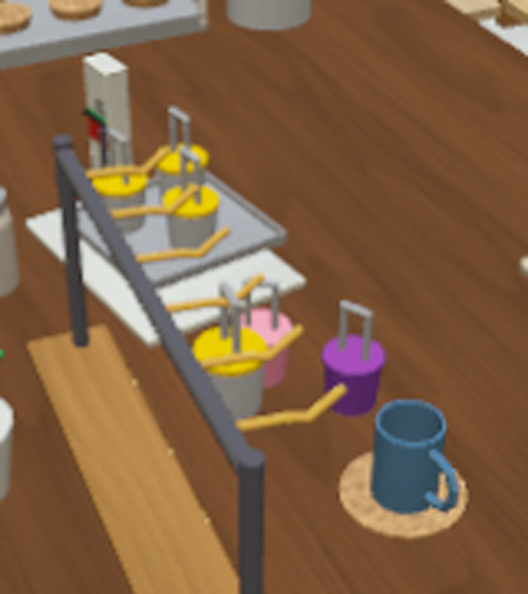

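View pics/t16c.png

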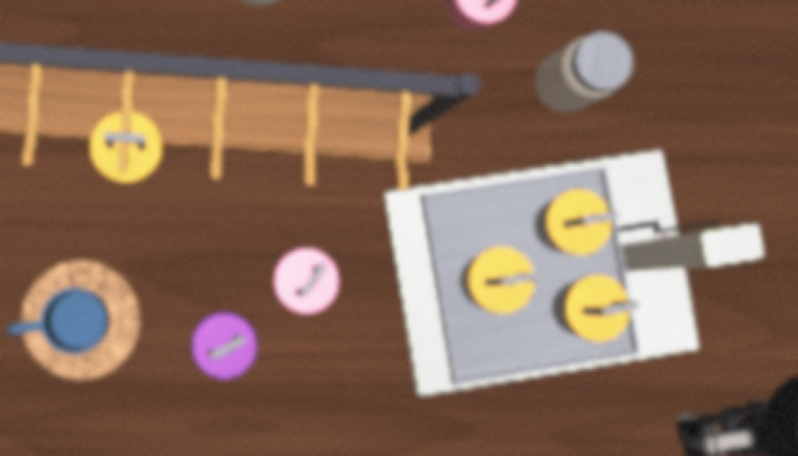

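View pics/s16p.png

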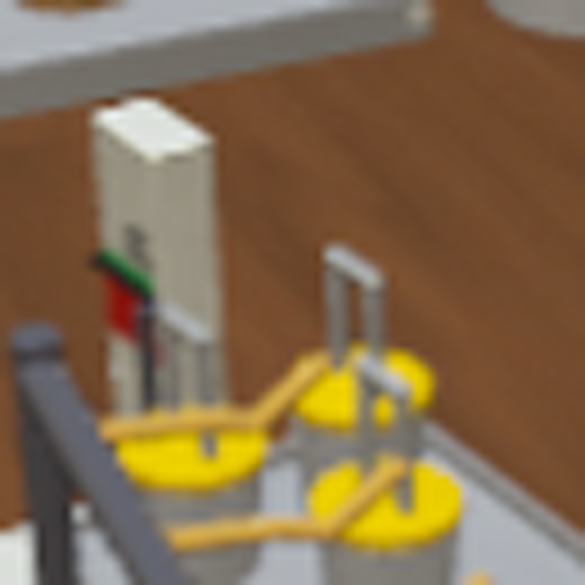

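Run:
```python
from h import *
for n in('scene','top'):
    s=load(n);C=cloud(s);h=masks(s)
    m=(s['z_map']>0)&(abs(C[...,2])<8)
    for x0,x1,y0,y1 in((330,360,-300,-200),(420,480,-130,-90),(600,640,-300,-230)):
        k=m&(C[...,0]>x0)&(C[...,0]<x1)&(C[...,1]>y0)&(C[...,1]<y1);print(n,'counter',k.sum(),np.median(C[...,2][k]).round(2))
    Y=(s['z_map']>0)&(h[...,0]>20)&(h[...,0]<33)&(h[...,1]>150)&(C[...,0]<560)&(C[...,1]<-150)&(C[...,2]>100)&(C[...,2]<130)
    print('lid on pan',Y.sum(),np.median(C[...,2][Y]),'-> sink',140-np.median(C[...,2][Y]))
    for cx,cy in((527,-309),(444,-325),(470,-232)):
        k=Y&(np.hypot(C[...,0]-cx,C[...,1]-cy)<34);print(k.sum(),np.median(C[...,2][k]) if k.any() else '', C[k].std(0).round(1) if k.any() else'')
t=load('scene');cv2.imwrite('pics/p.png',cv2.resize(t['frame'][136:156,238:262],None,fx=25,fy=25,interpolation=cv2.INTER_NEAREST))
```

```text
scene counter 60 1.11
scene counter 0 nan
scene counter 81 0.69
lid on pan 207 116.06792219104443 -> sink 23.93207780895557
65 115.19292878783085 [14.8 12.   2.1]
43 116.02982230970383 [18.1 12.3  2.1]
84 117.44858397462514 [15.5 15.9  2.9]
top counter 336 -0.09
top counter 268 -0.22
top counter 303 0.21
lid on pan 58 117.38245862149552 -> sink 22.617541378504484
21 117.88872884316538 [9.8 7.1 2.4]
24 116.98064213720295 [11.4 12.6  2.7]
13 117.38000063758273 [9.4 6.2 3.1]
  return _methods._mean(a, axis=axis, dtype=dtype,
  ret = ret.dtype.type(ret / rcount)
```

View pics/p.png

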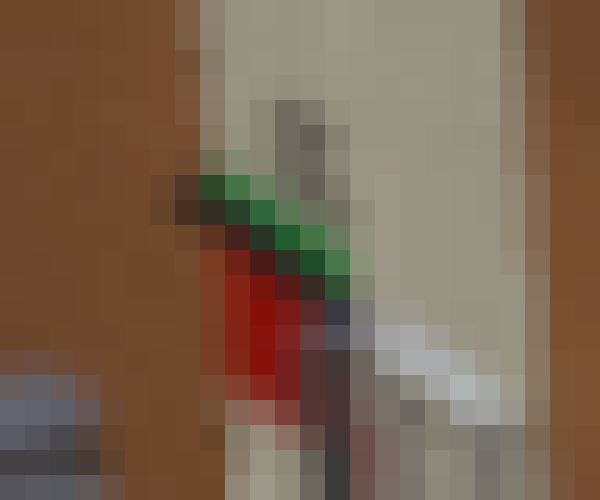

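```bash
python3 -m pendant '[0,0,0,0,52, 0,0,0,0,52, 0,0,0,0,52, 0,0,0,0,52, 0,0,0,0,52, 0,0,0,0,52]'
python3 - <<'E'
from h import *
s=snap('top','t17.png');print(panz(s));C=cloud(s);h=masks(s)
m=(h[...,0]>95)&(h[...,0]<118)&(h[...,1]>110)&(C[...,1]>20)&(C[...,1]<230)&(C[...,0]<520)&(C[...,0]>300)&(C[...,2]>5)
v,u=np.nonzero(m);print('mug px',u.mean(),v.mean())
m=snap('scene','s17.png');print(panz(m));print(job.hand_in())
E
```

```text
time: 46.67
tool_pos: [361.3, -334.4, 322.5]
tcp_rot: [-176.1, 2.4, 11.1]
ft_force: [0.2, 0.5, -0.1]
finger_gap: 51.6
(np.int64(1915), np.float64(57.67))
mug px 246.09540636042402 262.0989399293286
(np.int64(423), np.float64(58.35))
the job is handed in; nothing more can be done
None
```

The mug is on the coaster, and three pails stand upright on the scale in the green band. I handed the job in at about 47 s on the robot's clock, well inside the 210 s limit.

- **Mug:** I placed it on the coaster first. It was later knocked half off, so I put it back before adding the third pail. The last picture shows it near the coaster's centre.
- **Pails:** Only four were there at the start. I placed three one at a time, lowering each until its weight was on the pan. The fourth still hangs on its hook.
- **Pan reading:** The last depth readings gave a sink of 22.3 mm (top camera) and 21.7 mm (side camera), about 440 to 455 g. Pail-lid heights gave 22.6 and 23.9 mm. All are inside the 19.6 to 30.4 mm band. The side picture shows the pointer at the green's lower edge, next to the red. I took this as the camera looking down at an angle, because the depth readings agree on the green band's light end.
- **Pan stop:** The pan never came near its 60 mm stop.
- **Other objects:** I did not go near the sugar jar, napkin box, plant or look-alikes. In the last view I looked at, the jar and the near look-alikes are where they started. I did not re-check the napkin box or the plant.
- **Tool tilt:** The tool tilted by up to about 5° over the run and could not be corrected. The pails still settled upright.

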